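# Start the overnight melt on the chocolate melter

### The job

Get the chocolate melter ready for the night: put the steel lid fully home on its pan, click the temperature knob round to the seventh line clockwise from the broad 'off' bar, and then push the knob fully in to confirm and let it spring back. Be gentle with the machine and its knob, do not press the knob in while it stands at any other setting, set the lid down without dropping it, and leave everything else on the counter undisturbed.

Things in the scene. Friction and masses are not known exactly. Their poses are not given: they have to be found in the camera images.
- melter: Fixed brushed-steel chocolate melter, 220 mm (its x) by 300 mm (its y); housing top (deck) 150 mm above the counter. Origin at the centre of its underside; x points from its front (robot side) to its back, y to its left, z up. Left part (y -46 to 150 mm): the pan. Right part: a level grey control deck with the knob and, 100 mm behind it, a flush blank display.
- pan_mouth (a point): Centre of the open pan's mouth, level with the flange's top: 52 mm left (+y) of the melter's middle, 153 mm above the counter. Opening 160 mm (melter x) by 146 mm (melter y) in a flange 184 x 170 mm that stands 3 mm above the housing; blocks of chocolate lie in the pan, 45 mm and more below the mouth. Axes as the melter.
- lid: Loose steel lid, 0.28 to 0.56 kg, right way up on the counter. Plate 192 mm (lid x) by 178 mm (lid y), 4 mm thick; under it a lip 150 x 136 mm, 8 mm deep, that enters the pan's opening with 5 mm of play all round. Origin at the centre of the lip's lower edge. Seated, the plate lies on the flange, the origin 8 mm below point pan_mouth, lid x along melter x, either way round.
- lid_handle (a point): Middle of the lid's black bar handle, 42 mm above the lid's origin. The bar is 100 mm long along the lid's x, 14 mm wide and 14 mm high, on two posts 84 mm apart, 23 mm clear of the plate. Axes as the lid.
- knob_top (a point): Centre of the top of the black fluted knob: 30 mm in front of and 100 mm right of the melter's middle, 182 mm above the counter when out. The knob is round, 40 mm across, skirt 6 mm and top 32 mm above the deck; 50 mm and more round its axis is free, and the lid, when seated, reaches 7 mm above the deck, its handle 44 mm. A white line on top shows the setting. z up.
- dial (a joint): Turn of the knob (rad), clockwise from above positive; ten click stops 24 degrees (0.419 rad) apart: 0 at the broad 'off' bar, then nine thin lines on the deck, the fifth longer; the seventh at 2.932. At 0 the knob's line points 108 degrees anticlockwise of melter x, at the seventh 60 clockwise. Starts at stop 1, 2 or 3. A click takes 0.14 N m: pinch 15 to 20 N (less slips, over 25 N is rough).
- knob (a joint): How far the knob is pushed in (m): 0 out, 0.0045 at its stop. A spring holds it out: it begins to move at about 4 N, the confirm switch works beyond 0.0033 (7.3 N), the stop comes at 8.5 N. It is meant for a fingertip on its top: push slowly with closed fingers, well under 20 N, as the switch is delicate. It springs back when let go.
- palette_knife: Loose steel scraper spatula with a wooden handle, 240 mm long, lying on the counter; its x runs along it.
- jug: Loose steel mug with a handle, 84 mm across, 110 mm high; origin under its centre.
- gift_box: Loose gift box with a brown lid, 114 x 114 x 42 mm; origin under its centre.

How it is judged:
By the outcome, as a careful person would: the job done as asked, in the order asked, and still so for the second after the job is handed in, with the robot touching nothing.
It also fails if it takes over 67 s, if anything falls off the work surface, if the arm or the gripper's body presses on something with over 40 N, if the wrist force passes 120 N, or if a joint passes its speed limit or range.

### The arm

A 7-joint arm with a two-finger parallel gripper is mounted at the origin on the work surface. World frame = base frame: x ahead of the robot, y to its left, z up, the work surface at z = 0. Lengths are in mm, angles in rad, forces in N, time in s.
With the tool pointing down it reaches from about 400 to 925 mm from the base axis. Payload 5.6 kg.
Tool frame: the origin (TCP) lies at the very end of the fingers, on their centre line; the grasp point (between the pads) lies 19 mm behind it; z points along the fingers, y is the line along which they close (so a half turn about z gives the same grasp; the last joint's range is limited). The gripper opens to 85 mm and grips with 20 to 120 N. Pads are 22 mm wide; open, the fingers measure 114 mm over their backs; the gripper's body (76 mm by 85 mm) begins 54 mm behind the grasp point. The pads swing forward as they close: fully open they stand 13 mm farther back than shut.
Start: joints at [-1.189, 0.468, -0.012, 1.603, 0.006, 1.071, -0.056], TCP at [267.93, 592.218, 231.29] pointing down, gripper open.
Joint ranges: [-2.53, 2.53], [-0.31, 2.02], [-1.57, 1.55], [0.28, 2.44], [-1.29, 4.43], [0.15, 1.84], [-2.92, 2.92]. Speed limits (rad/s): [2.57, 2.57, 3.14, 3.14, 3.14, 3.14, 3.14].

### API

Orientations are given as a 3x3 rotation matrix whose columns are the frame's x, y, z axes.
In Python, from bench import bot, capture, camera_model gives the robot as it stands. The module is installed in compiled form; this text tells all that it offers.
- The arm moves only by the tool send_rows, never from a script. Its argument "deltas" is a list of rows, each a list of 6 numbers: the shift along the world's x, y, z scaled (see below), then the turn, a rotation vector about the world's x, y, z scaled (see below). A call has 1 to 8 rows; each row shifts and turns the commanded pose from where the row before left it; what a row does not reach is not made up. The controller multiplies each number of a shift by 3 cm and each number of a turn by 0.12 rad. A row lasts 1/12 s, in which the tool goes at most 41.7 mm and 7.16 degrees, less where a joint would pass 70% of its speed; a pose out of reach is approached as far as the arm can. A call with a number of a shift or a turn outside -1 to 1 is refused whole. A call with a gripper value outside its range is refused whole. "claw" is the opening, from 0 (shut) to 1 (fully open), set as the call begins (left out, the last holds). The fingers move at their own pace and stop on an object; "squeeze" is the grip in N (left out, the last holds). Time passes only in rows, so rows that do not move let the fingers close. It gives the time, the measured TCP pose, the force, the opening and the grip force at its end, in the units of the state.
- bot.read_state(): the state, without advancing time (a new reading comes with each control period).
- capture(name): name is "scene" or "side" or "wrist"; returns the picture (420x560x3 uint8, red, green, blue); there is no depth.
- camera_model(name): a dict with "K" (3x3 intrinsics, pixels), "origin" and "rotation" of the camera in the world. Camera axes: x right, y up, looking along -z (the intrinsics and any distortion apply to the point x, -y, -z); pixel columns grow to the right and rows downward; lengths in mm; the calibration is good to about 2 mm. A picture is of the moment at which its call begins: read the wrist's pose just before it. camera_model takes no time and is no camera call; for the wrist camera it gives the pose at the moment of the call.
- bot.hand_in(): hands the job in; it is judged then, once.
The state is a dict: "clock": time; "q": joint angles; "qd": joint speeds; "joint_efforts": joint torques, N m; "ee_pos": TCP position; "tcp_rot": TCP orientation; "ft_force": force on the tool from outside, world axes, zero at the start; "moment": the same for the moment, N m; "finger_gap": opening from 0.0 (shut) to 1.0 (fully open); "finger_force": force on a finger pad.
Only numpy, scipy, OpenCV 4.12 (cv2) and the standard library are available. Lean on these libraries where they do the work, as an engineer would, in place of code of your own. Each camera call takes 0.05 s, during which the arm holds its last target. There are 200 camera calls.

## Working session

There is one attempt and no reset: what is moved stays moved. The work goes in short steps, Python scripts to look and compute and a tool call to move; the robot and the scene stay as the last step left them, time stands still between calls to the robot, and variables do not carry over. Pictures are saved under pics/ and viewed, at most 12 in all, crops included, and the job is handed in when it is done.

Besides the shell and the picture viewer there is one more tool, called after "Call:" by a JSON object that holds its "op" and its "data", one argument or row to a line. send_rows: Moves the arm, as the interface text tells. Shifts and turns lie within -1 to 1; 1 stands for 3 cm of shift or 0.12 rad of turn. Its arguments: {"type":"object","properties":{"deltas":{"type":"array","items":{"type":"array","items":{"type":"number"}}},"claw":{"type":"number"},"squeeze":{"type":"number"}},"required":["deltas"]}

```bash
mkdir -p pics; python3 - <<'E'
from bench import bot,capture,camera_model
import cv2,numpy as np
for n in ["scene","side","wrist"]:
    m=camera_model(n);print(n,{k:np.round(v,4).tolist() if not isinstance(v,str) else v for k,v in m.items()})
    im=capture(n);cv2.imwrite(f"pics/{n}0.png",im[:,:,::-1])
s=bot.read_state();print(s)
E
```

```text
scene {'K': [[515.2574, 0.0, 273.1415], [0.0, 515.2574, 208.8492], [0.0, 0.0, 1.0]], 'origin': [1253.6822, -577.3672, 1289.3037], 'rotation': [[0.6323, -0.6064, 0.4822], [0.7746, 0.5076, -0.3774], [-0.0159, 0.6121, 0.7906]]}
side {'K': [[468.5174, 0.0, 273.1696], [0.0, 468.5174, 205.6072], [0.0, 0.0, 1.0]], 'origin': [491.9704, -1115.6408, 996.9146], 'rotation': [[0.9991, 0.0096, -0.0414], [-0.0384, 0.6198, -0.7838], [0.0182, 0.7847, 0.6196]]}
wrist {'K': [[317.5533, 0.0, 281.9574], [0.0, 317.5533, 207.7146], [0.0, 0.0, 1.0]], 'origin': [206.6769, 619.6565, 373.2736], 'rotation': [[0.4112, -0.8798, -0.2385], [0.9115, 0.3962, 0.1101], [-0.0023, -0.2627, 0.9649]]}
{'clock': 0.15, 'q': array([-1.18899299,  0.4682138 , -0.01161122,  1.60339392,  0.00596359,
        1.07136943, -0.05630852]), 'qd': array([-0.00078973, -0.00243651, -0.00041879, -0.00249087,  0.00061934,
       -0.00027101,  0.00062189]), 'joint_efforts': array([ 1.06195614e-03, -5.32789493e+01,  2.16110400e-02, -2.51551187e+01,
        1.14449518e-02,  5.59889391e-03,  9.22768550e-06]), 'ee_pos': array([267.76417557, 591.83296801, 230.5393977 ]), 'tcp_rot': array([[-9.11085339e-01,  4.12217492e-01, -4.94407507e-04],
       [ 4.12217783e-01,  9.11084475e-01, -1.25606086e-03],
       [-6.73232556e-05, -1.34818220e-03, -9.99999089e-01]]), 'ft_force': array([-1.14492213, -0.26628831, -0.34067417]), 'moment': array([-0.00793553, -0.00575595,  0.00135202]), 'finger_force': 0.0, 'finger_gap': 0.9997315641865944}
```

View pics/scene0.png

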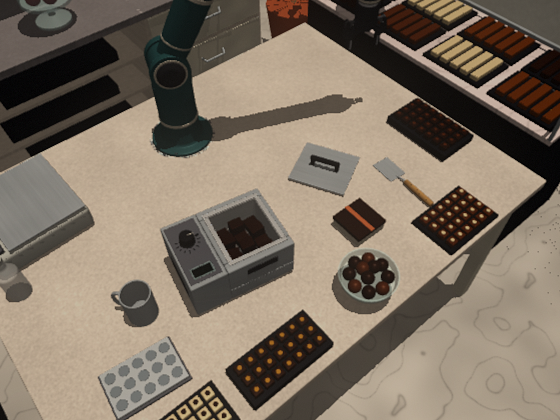

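View pics/side0.png

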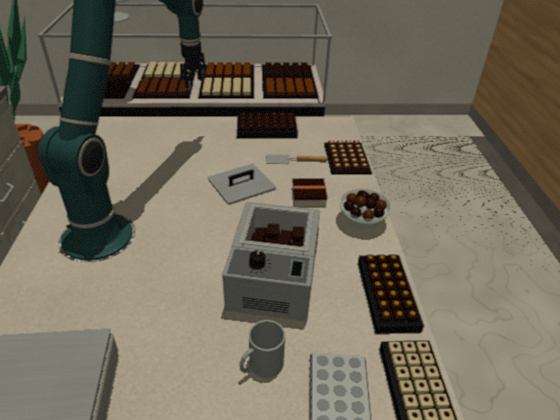

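The scene view shows the lid around (324,167), the melter around (230,250) with its knob at (186,240), the gift box at (359,220), the knife at (405,183) and the jug at (137,302). I'll take enlarged crops for measuring.

```bash
python3 - <<'E'
import cv2,numpy as np
a=cv2.imread("pics/scene0.png");b=cv2.imread("pics/side0.png")
def crop(im,x,y,w,h,s): return cv2.resize(im[y:y+h,x:x+w],None,fx=s,fy=s,interpolation=cv2.INTER_CUBIC)
# scene melter x155-305,y180-315 ; scene lid 280-365,135-200
A=crop(a,155,185,150,130,4) #600x520
cv2.imwrite("pics/c1.png",A)
L=crop(a,280,138,85,62,8)  #680x496
cv2.imwrite("pics/c2.png",L)
E
```

```text
(no output)
```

View pics/c1.png

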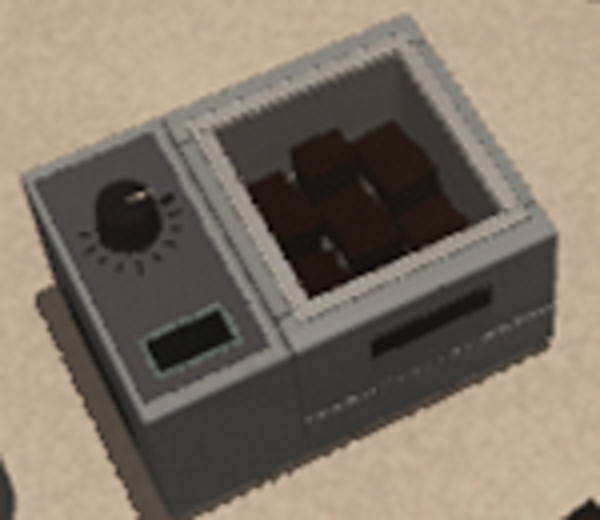

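View pics/c2.png

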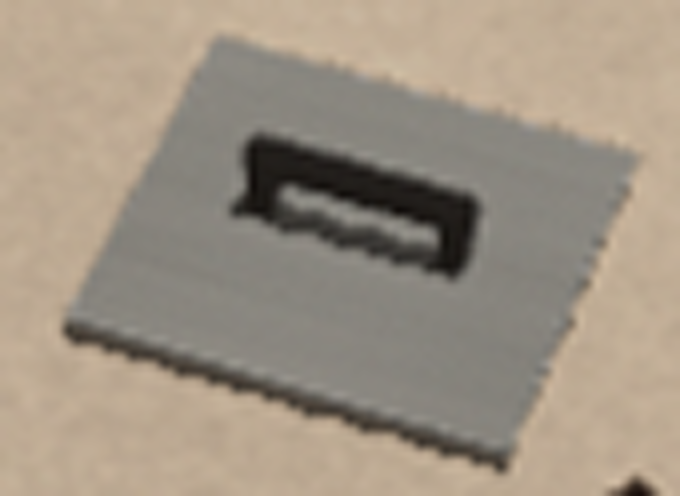

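c1 shows the melter deck with corners (crop px) at about (23,178), (410,14), (557,236) and (150,418). c2 shows the lid plate corners at about (218,35), (640,155), (513,455) and (68,325), with the handle bar parallel to the top edge. Next I'll fit both poses.

```bash
cat > h.py <<'E'
import numpy as np
from scipy.optimize import least_squares
from bench import bot,capture,camera_model
def proj(m,P):
    c=(np.atleast_2d(P)-m["origin"])@np.array(m["rotation"])
    p=np.c_[c[:,0],-c[:,1],-c[:,2]]@np.array(m["K"]).T
    return p[:,:2]/p[:,2:]
def ray(m,px,z):
    d=np.array(m["rotation"])@(np.array([1,-1,-1])*(np.linalg.inv(m["K"])@[px[0],px[1],1]))
    o=np.array(m["origin"]);return o+d*(z-o[2])/d[2]
def world(p,loc):
    c,s=np.cos(p[2]),np.sin(p[2]);loc=np.atleast_2d(np.array(loc,float))
    return np.c_[p[0]+c*loc[:,0]-s*loc[:,1],p[1]+s*loc[:,0]+c*loc[:,1],loc[:,2]]
def fit(m,loc,px,p0):
    r=least_squares(lambda p:(proj(m,world(p,loc))-px).ravel(),p0)
    return r.x,np.round(r.fun,1)
E
python3 - <<'E'
from h import *
m=camera_model("scene")
mp=np.array([[23,178],[410,14],[557,236],[150,418]])/4+[155,185]
loc=[[-110,-150,150],[-110,150,150],[110,150,150],[110,-150,150]]
for p in mp:print(ray(m,p,150))
x,r=fit(m,loc,mp,[600,0,0]);print("melter",x,r)
print("knob",world(x,[-30,-100,182]),"mouth",world(x,[0,52,153]))
kn=ray(m,np.array([133,197])/4+[155,185],182);print("knob seen approx",kn)
lp=np.array([[218,35],[640,155],[513,455],[68,325]])/8+[280,138]
for p in lp:print(ray(m,p,12))
L=[ray(m,p,12) for p in lp];d=L[1]-L[0];th=np.arctan2(d[1],d[0])
print([np.linalg.norm(L[i]-L[i-1]) for i in range(4)])
ll=[[-96,89,12],[96,89,12],[96,-89,12],[-96,-89,12]]
x,r=fit(m,ll,lp,[450,300,th]);print("lid",x,r)
for q in [(245,140),(480,190)]:print(ray(m,np.array(q)/8+[280,138],49))
print("handle px",proj(m,world(x,[[-50,0,49],[50,0,49]])))
# cross check w/ side
print(proj(camera_model("side"),world(x,ll)))
E
```

```text
[ 417.47177123 -313.4204353   150.        ]
[472.36917019 -21.26837532 150.        ]
[686.27210705 -65.24745622 150.        ]
[ 627.04911606 -349.65398693  150.        ]
melter [ 5.50175561e+02 -1.86725425e+02 -1.90949995e-01] [-0.6 -0.9  0.4 -0.8  1.5 -0.9 -1.2  1.9]
knob [[ 501.74165835 -279.21411139  182.        ]] mouth [[ 560.04472945 -135.67055736  153.        ]]
knob seen approx [ 500.63968894 -273.25339038  182.        ]
[324.39548517 308.1329125   12.        ]
[492.79381036 397.17818843  12.        ]
[576.54930931 241.81236312  12.        ]
[409.91441969 150.25535175  12.        ]
[np.float64(179.55169826703363), np.float64(190.49161948442773), np.float64(176.50360698722017), np.float64(190.13119883911702)]
lid [450.84649291 274.36398513   0.49445882] [-0.3  0.1  0.3 -0.1  0.2  0.2 -0.2 -0.3]
[404.1110623  250.58052875  49.        ]
[486.7812594  305.19544017  49.        ]
handle px [[311.18814834 155.95120971]
 [340.14049254 164.17819162]]
[[207.66346944 176.34155503]
 [253.63393392 162.47324077]
 [277.49515822 186.29980055]
 [229.26501041 202.37113026]]
```

Call:
{"op": "send_rows", "data": {
  "deltas": [
    [0.55,-0.95,0,0,0,0.95],
    [0.55,-0.95,0,0,0,0.95],
    [0.55,-0.95,0,0,0,0.95],
    [0.55,-0.95,0,0,0,0.95],
    [0.55,-0.95,0,0,0,0.95],
    [0.55,-0.95,0,0,0,0.95],
    [0.55,-0.95,0,0,0,0.95],
    [0.55,-0.95,0,0,0,0.95]
  ],
  "claw": 1
}}

```text
clock: 0.82
ee_pos: [400.4, 362.6, 231.1]
tcp_rot: [[-0.881, -0.473, -0.0], [-0.473, 0.881, -0.0], [0.0, -0.0, -1.0]]
ft_force: [0.8, -0.1, -0.0]
finger_gap: 0.998
finger_force: 0.0
```

Call:
{"op": "send_rows", "data": {
  "deltas": [
    [0.55,-0.95,-0.2,0,0,0],
    [0.55,-0.95,-0.2,0,0,0],
    [0.55,-0.95,-0.2,0,0,0],
    [0,0,0,0,0,0],
    [0,0,0,0,0,0],
    [0,0,0,0,0,0]
  ]
}}

```text
clock: 1.32
ee_pos: [449.1, 279.2, 213.3]
tcp_rot: [[-0.884, -0.468, -0.0], [-0.468, 0.884, 0.0], [0.0, 0.001, -1.0]]
ft_force: [-0.6, 0.7, 1.4]
finger_gap: 0.997
finger_force: 0.0
```

```bash
python3 - <<'E'
from h import *
import cv2
m=camera_model("wrist");im=capture("wrist")
x=[450.85,274.36,.4945]
ll=[[-96,89,12],[96,89,12],[96,-89,12],[-96,-89,12]]
print(proj(m,world(x,ll+[[-50,0,49],[50,0,49]])))
s=bot.read_state();print(s["ee_pos"],s["tcp_rot"],m["origin"])
cv2.imwrite("pics/w1.png",im[:,:,::-1])
E
```

```text
[[362.85644985  90.5503974 ]
 [352.98647873 263.396567  ]
 [202.09542655 264.3070209 ]
 [188.53628699  91.67981632]
 [275.51542996 139.0865892 ]
 [276.63244385 238.35388967]]
[448.82305305 279.91827617 213.38419681] [[-8.82914070e-01 -4.69534557e-01 -2.12659531e-04]
 [-4.69534580e-01  8.82913785e-01  7.25650504e-04]
 [-1.52957956e-04  7.40538043e-04 -9.99999714e-01]] [389.84910204 248.22071062 356.12369623]
```

View pics/w1.png

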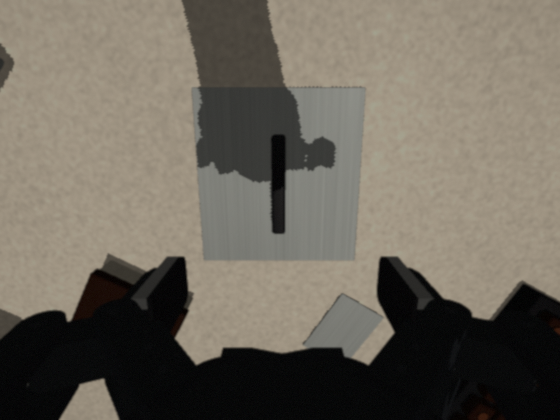

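The wrist view shows the lid corners at (365,88), (355,260), (204,260) and (192,88), with the handle bar from (278,135) to (278,233). The prediction was within about 4 px, so I'll refit.

```bash
python3 - <<'E'
from h import *
m=camera_model("wrist")
ll=[[-96,89,12],[96,89,12],[96,-89,12],[-96,-89,12],[-50,0,49],[50,0,49]]
px=np.array([[365,88],[355,260.5],[203.5,260.5],[192,88],[278.5,135.5],[278,233.5]])
x,r=fit(m,ll,px,[450,274,.49]);print(x,r)
s=bot.read_state();R=s["tcp_rot"];yaw=np.arctan2(R[1,1],R[0,1]);print(yaw-np.pi/2-x[2], x[:2]-s["ee_pos"][:2],s["ee_pos"])
E
```

```text
[446.25103935 275.4468554    0.48996817] [ 0.9 -0.7 -0.4  0.4 -0.1  0.5 -0.9 -0.7 -0.2 -0.4  0.6  1.5]
-0.0012044890332376101 [-2.5720137  -4.47142077] [448.82305305 279.91827617 213.38419681]
```

Call:
{"op": "send_rows", "data": {
  "deltas": [
    [-0.09,-0.14,-0.8,0,0,0],
    [0,0,-0.8,0,0,0],
    [0,0,-0.8,0,0,0],
    [0,0,-0.8,0,0,0],
    [0,0,-0.8,0,0,0],
    [0,0,-0.8,0,0,0],
    [0,0,-0.8,0,0,0],
    [0,0,0,0,0,0]
  ]
}}

```text
clock: 2.03
ee_pos: [443.3, 274.5, 41.5]
tcp_rot: [[-0.882, -0.471, -0.007], [-0.471, 0.882, -0.004], [0.007, -0.0, -1.0]]
ft_force: [-0.6, -0.4, -0.9]
finger_gap: 1.001
finger_force: 0.0
```

Call:
{"op": "send_rows", "data": {
  "deltas": [
    [0,0,-0.35,0,0,0],
    [0,0,-0.3,0,0,0],
    [0,0,0,0,0,0],
    [0,0,0,0,0,0]
  ]
}}

```text
clock: 2.37
ee_pos: [446.9, 275.0, 26.2]
tcp_rot: [[-0.883, -0.469, 0.0], [-0.469, 0.883, 0.0], [-0.001, 0.0, -1.0]]
ft_force: [-0.2, 0.2, -0.5]
finger_gap: 0.999
finger_force: 0.0
```

Call:
{"op": "send_rows", "data": {
  "deltas": [
    [0,0,0,0,0,0],
    [0,0,0,0,0,0],
    [0,0,0,0,0,0],
    [0,0,0,0,0,0],
    [0,0,0,0,0,0],
    [0,0,0,0,0,0],
    [0,0,0,0,0,0],
    [0,0,0,0,0,0]
  ],
  "claw": 0,
  "squeeze": 40
}}

```text
clock: 3.03
ee_pos: [447.0, 274.5, 26.1]
tcp_rot: [[-0.884, -0.468, 0.0], [-0.468, 0.884, 0.0], [-0.0, -0.0, -1.0]]
ft_force: [-0.6, -0.4, 4.0]
finger_gap: 0.152
finger_force: 40.4
```

Gripped properly. The pan's 5 mm play calls for a better melter pose than the scene view gives, so I'll release, look from above the melter, and come back.

Call:
{"op": "send_rows", "data": {
  "deltas": [
    [0,0,0,0,0,0],
    [0,0,0,0,0,0],
    [0,0,0,0,0,0],
    [0,0,0,0,0,0],
    [0,0,0,0,0,0],
    [0,0,0,0,0,0],
    [0,0,0.3,0,0,0],
    [0,0,0.8,0,0,0]
  ],
  "claw": 1
}}

```text
clock: 3.7
ee_pos: [444.8, 273.2, 57.0]
tcp_rot: [[-0.884, -0.468, -0.005], [-0.468, 0.884, -0.003], [0.006, -0.001, -1.0]]
ft_force: [0.9, 0.5, 0.1]
finger_gap: 1.0
finger_force: 0.0
```

Call:
{"op": "send_rows", "data": {
  "deltas": [
    [0,0,1,0,0,0],
    [0,0,1,0,0,0],
    [0,0,1,0,0,0],
    [0,0,1,0,0,0],
    [0,0,1,0,0,0],
    [0.25,-0.9,0.75,0,0,-0.35],
    [0.25,-0.9,0.75,0,0,-0.35],
    [0.25,-0.9,0.75,0,0,-0.35]
  ]
}}

```text
clock: 4.37
ee_pos: [469.0, 192.7, 278.4]
tcp_rot: [[-0.936, -0.353, 0.001], [-0.353, 0.936, 0.001], [-0.001, 0.0, -1.0]]
ft_force: [0.6, -0.5, 0.1]
finger_gap: 0.998
finger_force: 0.0
```

Call:
{"op": "send_rows", "data": {
  "deltas": [
    [0.25,-0.95,0.1,0,0,-0.35],
    [0.25,-0.95,0.1,0,0,-0.35],
    [0.25,-0.95,0.1,0,0,-0.35],
    [0.25,-0.95,0.1,0,0,-0.35],
    [0.25,-0.95,0.1,0,0,-0.35],
    [0.25,-0.95,0.1,0,0,-0.35],
    [0.25,-0.95,0.1,0,0,-0.35],
    [0.25,-0.95,0,0,0,-0.35]
  ]
}}

```text
clock: 5.03
ee_pos: [529.4, -35.9, 298.7]
tcp_rot: [[-1.0, -0.023, 0.002], [-0.023, 1.0, 0.001], [-0.002, 0.0, -1.0]]
ft_force: [0.5, 0.8, 0.7]
finger_gap: 1.003
finger_force: 0.0
```

Call:
{"op": "send_rows", "data": {
  "deltas": [
    [0.3,-0.9,0,0,0,-0.4],
    [0.3,-0.9,0,0,0,-0.4],
    [0.3,-0.9,0,0,0,-0.4],
    [0.3,-0.9,0,0,0,-0.4],
    [0.15,-0.5,0,0,0,-0.2],
    [0,0,0,0,0,0],
    [0,0,0,0,0,0],
    [0,0,0,0,0,0]
  ]
}}

```text
clock: 5.7
ee_pos: [569.5, -155.7, 297.3]
tcp_rot: [[-0.982, 0.187, -0.0], [0.187, 0.982, 0.001], [0.001, 0.001, -1.0]]
ft_force: [0.0, -0.6, -0.7]
finger_gap: 1.002
finger_force: 0.0
```

```bash
python3 - <<'E'
from h import *
import cv2
m=camera_model("wrist");im=capture("wrist")
x=[550.2,-186.7,-.191]
loc=[[-110,-150,150],[-110,150,150],[110,150,150],[110,-150,150],[-80,-21,153],[-80,125,153],[80,125,153],[80,-21,153],[-30,-100,182]]
print(proj(m,world(x,loc)).round(1))
s=bot.read_state();print(s["ee_pos"])
cv2.imwrite("pics/w2.png",cv2.resize(im[:,:,::-1],(784,588),interpolation=cv2.INTER_CUBIC))
np.savez("w2.npz",**m)
E
```

```text
[[ 61.6  51.1]
 [420.7  52.6]
 [395.2 288.9]
 [100.2 288. ]
 [217.3  89.6]
 [388.7  90.2]
 [373.8 262.9]
 [225.4 262.5]
 [115.  151.8]]
[ 569.61445668 -155.42989654  297.35896146]
```

View pics/w2.png

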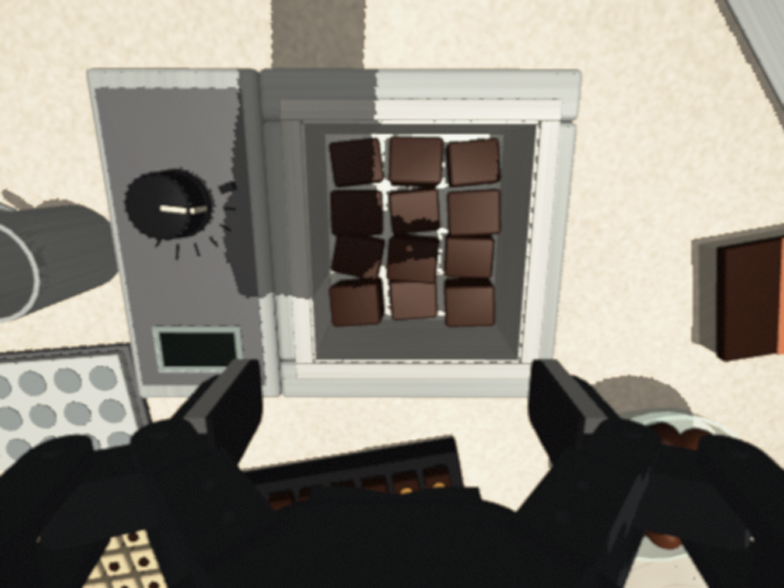

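The view from above the melter, in 1.4x px: housing corners (88,70), (580,70), (557,397), (143,397). The pan opening's corners are (304,123), (540,123), (521,361), (315,361). The knob top is centred near (160,206), and its white line points right, to (205,211), at stop 2 or 3. Next I'll fit the pose with all of these points.

```bash
python3 - <<'E'
from h import *
import cv2
m=dict(np.load("w2.npz"))
px=np.array([[88,70],[580,70],[557,397],[143,397],[304,123],[540,123],[521,361],[315,361]])/1.4
loc=[[-110,-150,150],[-110,150,150],[110,150,150],[110,-150,150],[-80,-21,153],[-80,125,153],[80,125,153],[80,-21,153]]
x,r=fit(m,loc,px,[550,-187,-.19]);print(x,r.reshape(-1,2).tolist())
x,r=fit(m,loc[4:],px[4:],[550,-187,-.19]);print("open",x,r.tolist())
def f(p):
    mm=dict(m);mm["origin"]=m["origin"]+[0,0,p[3]];return (proj(mm,world(p,loc))-px).ravel()
r=least_squares(f,[550,-187,-.19,0]);print(r.x,r.fun.round(1).reshape(-1,2).tolist())
x=r.x
print("mouth",world(x,[0,52,153]),"knob",world(x,[-30,-100,182]), ray(m,np.array([160,206])/1.4,182))
im=cv2.imread("pics/w2.png")
# crop of opening edges + lines from model
v=cv2.resize(im[50:420,70:620],None,fx=1.45,fy=1.45)
P=proj(m,world(x,loc+[[-30,-100,182]]))*1.4
for p in P: cv2.circle(v,tuple(int(a) for a in (p-[70,50])*1.45),3,(0,0,255),-1)
cv2.imwrite("pics/w2c.png",v)
E
```

```text
[ 5.47707655e+02 -1.86960860e+02 -1.83120204e-01] [[-3.4, -0.5], [5.0, -2.1], [-2.2, 2.1], [-2.0, 3.4], [-1.6, -1.1], [1.8, -1.9], [1.8, 1.9], [0.2, 2.6]]
open [ 5.47325663e+02 -1.87395049e+02 -1.88373302e-01] [-1.7, -1.6, 1.6, -1.4, 0.9, 2.3, -0.8, 2.2]
[ 5.47777973e+02 -1.87127640e+02 -1.83637372e-01  4.96063498e+00] [[0.4, 0.8], [2.4, -0.6], [-4.1, -0.1], [0.4, 1.0], [-0.6, -0.4], [-0.2, -1.0], [0.2, -0.0], [0.8, 0.5]]
mouth [[ 557.27353664 -136.00196866  153.        ]] knob [[ 500.02169495 -279.96802933  182.        ]] [ 498.15334185 -278.54676524  182.        ]
```

View pics/w2c.png

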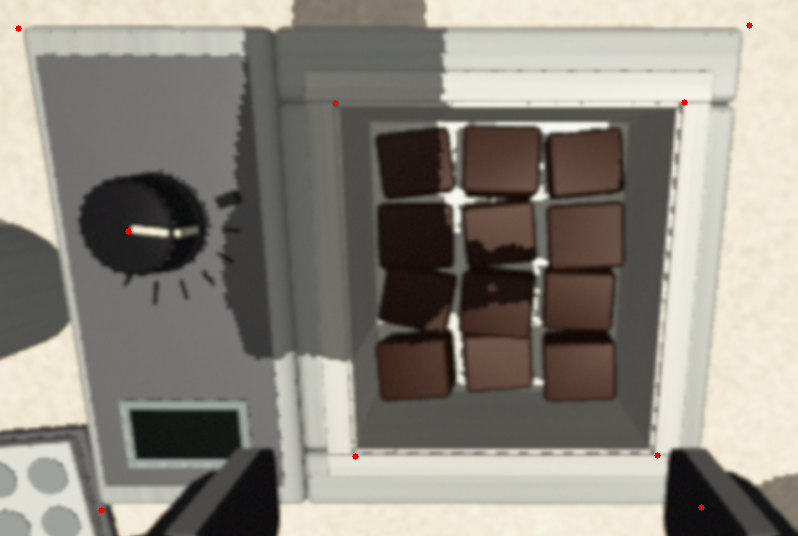

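Call:
{"op": "send_rows", "data": {
  "deltas": [
    [-0.25,0.9,0,0,0,0.35],
    [-0.25,0.9,0,0,0,0.35],
    [-0.25,0.9,0,0,0,0.35],
    [-0.25,0.9,0,0,0,0.35],
    [-0.25,0.9,0,0,0,0.35],
    [-0.25,0.9,0,0,0,0.35],
    [-0.25,0.9,0,0,0,0.35],
    [-0.25,0.9,0,0,0,0.35]
  ]
}}

```text
clock: 6.42
ee_pos: [508.4, 61.3, 297.7]
tcp_rot: [[-0.989, -0.15, 0.0], [-0.15, 0.989, 0.001], [-0.001, 0.001, -1.0]]
ft_force: [0.9, 0.1, 0.1]
finger_gap: 0.997
finger_force: 0.0
```

Call:
{"op": "send_rows", "data": {
  "deltas": [
    [-0.25,0.9,0,0,0,0.35],
    [-0.25,0.9,0,0,0,0.35],
    [-0.25,0.9,0,0,0,0.35],
    [-0.25,0.9,0,0,0,0.35],
    [-0.25,0.9,-0.4,0,0,0.35],
    [-0.25,0.9,-0.4,0,0,0.35],
    [-0.25,0.9,-0.4,0,0,0.35],
    [-0.25,0.9,-0.4,0,0,0.35]
  ]
}}

```text
clock: 7.08
ee_pos: [447.9, 277.0, 249.3]
tcp_rot: [[-0.884, -0.467, 0.0], [-0.467, 0.884, 0.001], [-0.001, 0.001, -1.0]]
ft_force: [0.6, 0.5, -0.1]
finger_gap: 1.0
finger_force: 0.0
```

Call:
{"op": "send_rows", "data": {
  "deltas": [
    [-0.1,0,-1,0,0,0.05],
    [0,0,-1,0,0,0],
    [0,0,-1,0,0,0],
    [0,0,-1,0,0,0],
    [0,0,-1,0,0,0],
    [0,0,-1,0,0,0],
    [0,0,-0.45,0,0,0],
    [0,0,0,0,0,0]
  ]
}}

```text
clock: 7.75
ee_pos: [443.4, 274.3, 52.9]
tcp_rot: [[-0.882, -0.471, -0.006], [-0.471, 0.882, -0.003], [0.007, -0.0, -1.0]]
ft_force: [-0.9, -0.2, 0.8]
finger_gap: 1.002
finger_force: 0.0
```

Call:
{"op": "send_rows", "data": {
  "deltas": [
    [0,0,-0.5,0,0,0],
    [0,0,-0.3,0,0,0],
    [0,0,-0.2,0,0,0],
    [0,0,0,0,0,0],
    [0,0,0,0,0,0]
  ]
}}

```text
clock: 8.17
ee_pos: [446.8, 274.9, 26.3]
tcp_rot: [[-0.883, -0.469, 0.0], [-0.469, 0.883, 0.0], [-0.001, 0.0, -1.0]]
ft_force: [0.1, 0.4, -0.3]
finger_gap: 1.004
finger_force: 0.0
```

Call:
{"op": "send_rows", "data": {
  "deltas": [
    [0,0,0,0,0,0],
    [0,0,0,0,0,0],
    [0,0,0,0,0,0],
    [0,0,0,0,0,0],
    [0,0,0,0,0,0],
    [0,0,0,0,0,0],
    [0,0,0,0,0,0],
    [0,0,0.2,0,0,0]
  ],
  "claw": 0,
  "squeeze": 60
}}

```text
clock: 8.83
ee_pos: [445.7, 273.8, 30.8]
tcp_rot: [[-0.884, -0.468, -0.002], [-0.468, 0.884, -0.002], [0.003, -0.0, -1.0]]
ft_force: [0.1, 0.2, -5.6]
finger_gap: 0.151
finger_force: 58.7
```

Call:
{"op": "send_rows", "data": {
  "deltas": [
    [0,0,0.5,0,0,0],
    [0,0,0.9,0,0,0],
    [0,0,0.9,0,0,0],
    [0,0,0.9,0,0,0],
    [0,0,0.9,0,0,0],
    [0,0,0.9,0,0,0],
    [0,0,0.9,0,0,0],
    [0,0,0.9,0,0,0]
  ]
}}

```text
clock: 9.5
ee_pos: [445.6, 273.8, 236.4]
tcp_rot: [[-0.884, -0.468, -0.002], [-0.468, 0.884, -0.001], [0.002, -0.0, -1.0]]
ft_force: [0.2, 0.6, -4.6]
finger_gap: 0.146
finger_force: 58.9
```

Call:
{"op": "send_rows", "data": {
  "deltas": [
    [0.1,-0.35,0,0,0,-0.14],
    [0.16,-0.6,0,0,0,-0.25],
    [0.16,-0.6,0,0,0,-0.25],
    [0.16,-0.6,0,0,0,-0.25],
    [0.16,-0.6,0,0,0,-0.25],
    [0.16,-0.6,0,0,0,-0.25],
    [0.16,-0.6,0,0,0,-0.25],
    [0.16,-0.6,0,0,0,-0.25]
  ]
}}

```text
clock: 10.17
ee_pos: [483.7, 135.7, 235.4]
tcp_rot: [[-0.967, -0.254, -0.001], [-0.254, 0.967, -0.0], [0.001, -0.0, -1.0]]
ft_force: [0.3, -0.7, -5.6]
finger_gap: 0.149
finger_force: 59.0
```

Call:
{"op": "send_rows", "data": {
  "deltas": [
    [0.16,-0.6,0,0,0,-0.25],
    [0.16,-0.6,0,0,0,-0.25],
    [0.16,-0.6,0,0,0,-0.25],
    [0.16,-0.6,0,0,0,-0.25],
    [0.16,-0.6,0,0,0,-0.25],
    [0.16,-0.6,0,0,0,-0.25],
    [0.16,-0.6,0,0,0,-0.25],
    [0.16,-0.6,0,0,0,-0.25]
  ]
}}

```text
clock: 10.83
ee_pos: [522.2, -7.8, 235.8]
tcp_rot: [[-1.0, -0.017, 0.0], [-0.017, 1.0, 0.0], [-0.0, 0.0, -1.0]]
ft_force: [0.2, -0.0, -4.8]
finger_gap: 0.155
finger_force: 59.0
```

Call:
{"op": "send_rows", "data": {
  "deltas": [
    [0.16,-0.6,0,0,0,-0.25],
    [0.16,-0.6,0,0,0,-0.25],
    [0.16,-0.6,0,0,0,-0.25],
    [0.16,-0.6,0,0,0,-0.25],
    [0.16,-0.6,0,0,0,-0.25],
    [0.16,-0.6,0,0,0,-0.25],
    [0.16,-0.6,0,0,0,-0.25],
    [0.1,-0.3,0,0,0,0]
  ]
}}

```text
clock: 11.5
ee_pos: [558.7, -144.8, 235.8]
tcp_rot: [[-0.981, 0.193, 0.0], [0.193, 0.981, -0.002], [-0.001, -0.002, -1.0]]
ft_force: [-0.2, -0.5, -5.5]
finger_gap: 0.145
finger_force: 59.0
```

Call:
{"op": "send_rows", "data": {
  "deltas": [
    [0,0,0,0,0,0],
    [0,0,0,0,0,0],
    [0,0,0,0,0,0],
    [0,0,0,0,0,0]
  ]
}}

```text
clock: 11.83
ee_pos: [558.3, -139.5, 235.7]
tcp_rot: [[-0.982, 0.186, -0.0], [0.186, 0.982, 0.001], [0.001, 0.001, -1.0]]
ft_force: [0.1, 0.1, -6.0]
finger_gap: 0.156
finger_force: 59.0
```

Call:
{"op": "send_rows", "data": {
  "deltas": [
    [-0.04,0.1,-0.4,0,0,0],
    [0,0,-0.4,0,0,0],
    [0,0,-0.4,0,0,0],
    [0,0,-0.3,0,0,0],
    [0,0,-0.2,0,0,0],
    [0,0,0,0,0,0],
    [0,0,0,0,0,0],
    [0,0,0,0,0,0]
  ]
}}

```text
clock: 12.5
ee_pos: [557.6, -138.2, 185.2]
tcp_rot: [[-0.982, 0.189, 0.001], [0.189, 0.982, -0.0], [-0.001, -0.0, -1.0]]
ft_force: [-0.4, 0.2, -5.3]
finger_gap: 0.152
finger_force: 58.9
```

```bash
python3 - <<'E'
from h import *
import cv2
s=bot.read_state();p=s["ee_pos"];print(p)
o=[]
for n in ["side","scene"]:
    m=camera_model(n);im=capture(n)[:,:,::-1]
    x=[p[0],p[1],-.187];c=proj(m,[[p[0],p[1],165]])[0].astype(int)
    o.append(cv2.resize(im[c[1]-50:c[1]+50,c[0]-65:c[0]+65],None,fx=5.5,fy=5.5,interpolation=cv2.INTER_CUBIC)[:550,:715])
    cv2.imwrite(f"pics/{n}1.png",o[-1]); print(c)
cv2.imwrite("pics/both1.png",cv2.resize(np.hstack(o),(800,308)))
E
```

```text
[ 557.56131698 -138.21220076  185.20506784]
[277 222]
[242 224]
```

View pics/both1.png

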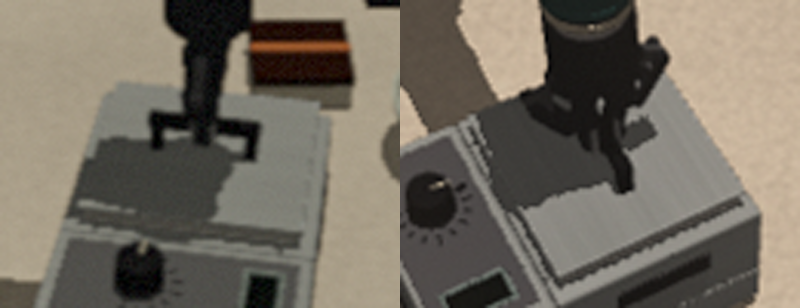

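The lid hovers square over the pan in both views. Now I'll lower it slowly while watching the force.

Call:
{"op": "send_rows", "data": {
  "deltas": [
    [0,0.05,-0.1,0,0,0],
    [0,0,-0.1,0,0,0],
    [0,0,-0.05,0,0,0],
    [0,0,-0.05,0,0,0],
    [0,0,0,0,0,0]
  ]
}}

```text
clock: 13.02
ee_pos: [556.9, -136.4, 175.3]
tcp_rot: [[-0.982, 0.189, -0.001], [0.189, 0.982, 0.0], [0.001, -0.0, -1.0]]
ft_force: [-0.3, 0.1, -5.3]
finger_gap: 0.152
finger_force: 59.0
```

Call:
{"op": "send_rows", "data": {
  "deltas": [
    [0,0,-0.03,0,0,0],
    [0,0,-0.03,0,0,0],
    [0,0,-0.03,0,0,0],
    [0,0,0,0,0,0]
  ]
}}

```text
clock: 13.35
ee_pos: [557.0, -136.5, 172.9]
tcp_rot: [[-0.982, 0.189, -0.0], [0.189, 0.982, 0.0], [0.0, 0.0, -1.0]]
ft_force: [0.0, -0.4, -5.7]
finger_gap: 0.15
finger_force: 59.0
```

Call:
{"op": "send_rows", "data": {
  "deltas": [
    [0,0,-0.03,0,0,0],
    [0,0,-0.02,0,0,0],
    [0,0,0,0,0,0],
    [0,0,0,0,0,0]
  ]
}}

```text
clock: 13.68
ee_pos: [557.1, -136.5, 171.6]
tcp_rot: [[-0.982, 0.189, -0.0], [0.189, 0.982, 0.0], [0.0, 0.0, -1.0]]
ft_force: [0.5, -0.5, -5.1]
finger_gap: 0.149
finger_force: 59.0
```

Call:
{"op": "send_rows", "data": {
  "deltas": [
    [0,0,-0.02,0,0,0],
    [0,0,0,0,0,0],
    [0,0,0,0,0,0]
  ]
}}

```text
clock: 13.93
ee_pos: [557.2, -136.5, 171.2]
tcp_rot: [[-0.982, 0.189, 0.0], [0.189, 0.982, -0.0], [-0.0, 0.0, -1.0]]
ft_force: [-0.7, 0.0, -4.0]
finger_gap: 0.15
finger_force: 59.1
```

Call:
{"op": "send_rows", "data": {
  "deltas": [
    [0,0,-0.02,0,0,0],
    [0,0,0,0,0,0],
    [0,0,0,0,0,0]
  ]
}}

```text
clock: 14.18
ee_pos: [557.3, -136.5, 171.1]
tcp_rot: [[-0.982, 0.189, 0.001], [0.189, 0.982, 0.0], [-0.001, 0.0, -1.0]]
ft_force: [-2.9, 0.9, 4.5]
finger_gap: 0.152
finger_force: 60.1
```

Call:
{"op": "send_rows", "data": {
  "deltas": [
    [0,0,-0.02,0,0,0],
    [0,0,0,0,0,0],
    [0,0,0,0,0,0]
  ]
}}

```text
clock: 14.43
ee_pos: [557.3, -136.5, 171.1]
tcp_rot: [[-0.982, 0.188, 0.001], [0.188, 0.982, 0.0], [-0.001, 0.0, -1.0]]
ft_force: [-4.9, 1.9, 8.6]
finger_gap: 0.15
finger_force: 60.9
```

The lid is seated: z matches the expected 171.1 and the load has transferred. Next: ease off, release, rise, then look at the knob.

Call:
{"op": "send_rows", "data": {
  "deltas": [
    [0,0,0.05,0,0,0],
    [0,0,0,0,0,0]
  ]
}}

```text
clock: 14.6
ee_pos: [557.3, -136.5, 171.1]
tcp_rot: [[-0.982, 0.189, 0.001], [0.189, 0.982, -0.0], [-0.001, -0.0, -1.0]]
ft_force: [-1.0, 0.9, 1.6]
finger_gap: 0.151
finger_force: 60.0
```

Call:
{"op": "send_rows", "data": {
  "deltas": [
    [0,0,0,0,0,0],
    [0,0,0,0,0,0],
    [0,0,0,0,0,0],
    [0,0,0,0,0,0],
    [0,0,0,0,0,0],
    [0,0,0,0,0,0],
    [0,0,0,0,0,0]
  ],
  "claw": 1,
  "squeeze": 20
}}

```text
clock: 15.18
ee_pos: [557.2, -136.5, 171.4]
tcp_rot: [[-0.982, 0.189, 0.0], [0.189, 0.982, -0.0], [-0.0, 0.0, -1.0]]
ft_force: [-0.5, 0.2, -0.1]
finger_gap: 0.998
finger_force: 0.0
```

Call:
{"op": "send_rows", "data": {
  "deltas": [
    [0,0,0.4,0,0,0],
    [0,0,0.8,0,0,0],
    [0,0,0.9,0,0,0],
    [-0.25,-0.9,0.3,0,0,0],
    [-0.3,-0.95,0,0,0,0],
    [-0.3,-0.95,0,0,0,0],
    [-0.3,-0.95,0,0,0,0],
    [-0.3,-0.95,0,0,0,0]
  ]
}}

```text
clock: 15.85
ee_pos: [513.3, -278.8, 244.6]
tcp_rot: [[-0.982, 0.188, 0.001], [0.188, 0.982, -0.0], [-0.001, -0.0, -1.0]]
ft_force: [0.8, -0.1, -0.2]
finger_gap: 0.999
finger_force: 0.0
```

Call:
{"op": "send_rows", "data": {
  "deltas": [
    [0,0,0,0,0,0],
    [0,0,0,0,0,0],
    [0,0,0,0,0,0]
  ]
}}

```text
clock: 16.1
ee_pos: [514.0, -277.0, 243.9]
tcp_rot: [[-0.982, 0.188, 0.001], [0.188, 0.982, 0.0], [-0.001, 0.001, -1.0]]
ft_force: [1.0, -0.2, -0.8]
finger_gap: 1.001
finger_force: 0.0
```

```bash
python3 - <<'E'
from h import *
import cv2
m=camera_model("wrist");im=capture("wrist")[:,:,::-1]
s=bot.read_state();print(s["ee_pos"],s["q"],s["clock"])
np.savez("w3.npz",**m)
cv2.imwrite("pics/w3raw.png",im)
x=[547.5,-187,-.185]
c=proj(m,world(x,[-30,-100,182]))[0];print(c)
x0,y0=max(int(c[0])-100,0),max(int(c[1])-75,0);print(x0,y0)
v=cv2.resize(im[y0:y0+150,x0:x0+200],None,fx=4,fy=4,interpolation=cv2.INTER_CUBIC)
cv2.imwrite("pics/w3.png",v)
E
```

```text
[ 514.2910374  -276.27746822  243.73474945] [ 0.16772732  0.34696124  0.33852479  1.77660815 -0.13238836  1.03977229
  1.9374903 ] 16.15
[273.55259892 204.52741201]
173 129
```

View pics/w3.png

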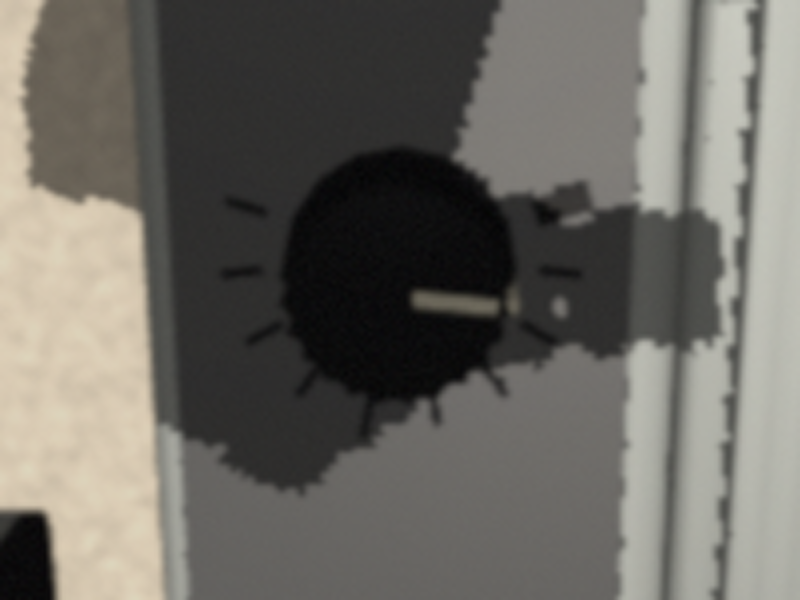

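The knob top's centre is at about crop (398,298), within 1 px of the prediction. Its line points just past the broad bar, at 84°, so it stands at stop 1 and needs six clicks clockwise (144°). I'll go down over the knob.

Call:
{"op": "send_rows", "data": {
  "deltas": [
    [-0.25,-0.05,0,0,0,0],
    [-0.25,-0.05,-0.3,0,0,0],
    [0,0,-0.5,0,0,0],
    [0,0,-0.5,0,0,0],
    [0,0,-0.5,0,0,0],
    [0,0,-0.4,0,0,0],
    [0,0,-0.2,0,0,0],
    [0,0,0,0,0,0]
  ]
}}

```text
clock: 16.82
ee_pos: [497.5, -279.8, 169.6]
tcp_rot: [[-0.982, 0.188, -0.003], [0.188, 0.982, 0.001], [0.003, 0.001, -1.0]]
ft_force: [-0.1, -1.1, 0.4]
finger_gap: 1.0
finger_force: 0.0
```

Call:
{"op": "send_rows", "data": {
  "deltas": [
    [0,0,-0.2,0,0,0],
    [0,0,-0.2,0,0,0],
    [0,0,0,0,0,0],
    [0,0,0,0,0,0]
  ]
}}

```text
clock: 17.15
ee_pos: [498.6, -280.5, 159.3]
tcp_rot: [[-0.982, 0.188, -0.0], [0.188, 0.982, 0.0], [0.0, 0.0, -1.0]]
ft_force: [0.3, 0.5, -0.5]
finger_gap: 1.001
finger_force: 0.0
```

Call:
{"op": "send_rows", "data": {
  "deltas": [
    [0.02,0.02,0,0,0,0],
    [0,0,0,0,0,0],
    [0,0,0,0,0,0],
    [0,0,0,0,0,0],
    [0,0,0,0,0,0]
  ],
  "claw": 0.55,
  "squeeze": 20
}}

```text
clock: 17.57
ee_pos: [499.3, -280.0, 159.5]
tcp_rot: [[-0.982, 0.189, 0.0], [0.189, 0.982, -0.0], [-0.0, -0.0, -1.0]]
ft_force: [-0.8, -0.2, 0.4]
finger_gap: 0.546
finger_force: 0.0
```

Call:
{"op": "send_rows", "data": {
  "deltas": [
    [0,0,0,0,0,0],
    [0,0,0,0,0,0],
    [0,0,0,0,0,0],
    [0,0,0,0,0,0]
  ],
  "claw": 0,
  "squeeze": 20
}}

```text
clock: 17.9
ee_pos: [499.1, -281.0, 159.8]
tcp_rot: [[-0.982, 0.189, 0.001], [0.189, 0.982, -0.001], [-0.001, -0.001, -1.0]]
ft_force: [-1.3, -4.1, 3.6]
finger_gap: 0.458
finger_force: 23.3
```

Call:
{"op": "send_rows", "data": {
  "deltas": [
    [0,-0.04,0.02,0,0,0],
    [0,0,0,0,0,0],
    [0,0,0,0,0,0]
  ]
}}

```text
clock: 18.15
ee_pos: [499.2, -281.1, 159.9]
tcp_rot: [[-0.982, 0.189, -0.0], [0.189, 0.982, 0.0], [0.0, 0.0, -1.0]]
ft_force: [-1.9, -1.9, 4.1]
finger_gap: 0.459
finger_force: 23.3
```

Call:
{"op": "send_rows", "data": {
  "deltas": [
    [-0.02,-0.02,0.04,0,0,0],
    [0,0,0,0,0,0],
    [0,0,0,0,0,0]
  ],
  "squeeze": 20
}}

```text
clock: 18.4
ee_pos: [499.0, -281.0, 160.3]
tcp_rot: [[-0.982, 0.188, 0.0], [0.188, 0.982, 0.0], [-0.0, 0.0, -1.0]]
ft_force: [2.5, -2.2, -6.8]
finger_gap: 0.457
finger_force: 22.5
```

Call:
{"op": "send_rows", "data": {
  "deltas": [
    [0.01,-0.02,-0.02,0,0,0],
    [0,0,0,0,0,0],
    [0,0,0,0,0,0]
  ]
}}

```text
clock: 18.65
ee_pos: [499.0, -281.1, 160.2]
tcp_rot: [[-0.982, 0.188, -0.0], [0.188, 0.982, 0.002], [0.001, 0.001, -1.0]]
ft_force: [2.0, 2.5, -2.8]
finger_gap: 0.462
finger_force: 22.8
```

Call:
{"op": "send_rows", "data": {
  "deltas": [
    [0,0,0,0,0,-0.5],
    [0,0,0,0,0,-0.6],
    [0,0,0,0,0,-0.6],
    [0,0,0,0,0,-0.6],
    [0,0,0,0,0,-0.6],
    [0,0,0,0,0,-0.6],
    [0,0,0,0,0,0],
    [0,0,0,0,0,0]
  ]
}}

```text
clock: 19.32
ee_pos: [499.1, -281.3, 160.2]
tcp_rot: [[-0.821, 0.57, -0.0], [0.57, 0.821, 0.001], [0.001, 0.001, -1.0]]
ft_force: [2.0, 2.7, -3.9]
finger_gap: 0.461
finger_force: 22.7
```

```bash
python3 -c "
from h import *
s=bot.read_state();print(s['q'].round(3),s['moment'],s['ft_force'],s['finger_force'])"
```

```text
[ 0.128  0.439  0.417  1.879 -0.228  0.871  1.622] [ 0.70464679 -0.54626598 -0.01959823] [ 1.9910247   2.73151662 -3.85935941] 22.67062157392502
```

Call:
{"op": "send_rows", "data": {
  "deltas": [
    [0,0,0,0,0,-0.6],
    [0,0,0,0,0,-0.6],
    [0,0,0,0,0,-0.6],
    [0,0,0,0,0,-0.6],
    [0,0,0,0,0,-0.6],
    [0,0,0,0,0,-0.5],
    [0,0,0,0,0,0]
  ]
}}

```text
clock: 19.9
ee_pos: [499.0, -281.4, 160.2]
tcp_rot: [[-0.516, 0.857, -0.0], [0.857, 0.516, 0.001], [0.001, 0.0, -1.0]]
ft_force: [1.5, 2.5, -3.7]
finger_gap: 0.459
finger_force: 22.6
```

Call:
{"op": "send_rows", "data": {
  "deltas": [
    [0,0,0,0,0,-0.6],
    [0,0,0,0,0,-0.6],
    [0,0,0,0,0,-0.6],
    [0,0,0,0,0,-0.6],
    [0,0,0,0,0,-0.6],
    [0,0,0,0,0,-0.5],
    [0,0,0,0,0,0]
  ]
}}

```text
clock: 20.48
ee_pos: [498.9, -281.5, 160.2]
tcp_rot: [[-0.123, 0.992, -0.001], [0.992, 0.123, 0.001], [0.001, -0.001, -1.0]]
ft_force: [1.5, 2.6, -3.5]
finger_gap: 0.462
finger_force: 22.6
```

Call:
{"op": "send_rows", "data": {
  "deltas": [
    [0,0,0,0,0,-0.6],
    [0,0,0,0,0,-0.6],
    [0,0,0,0,0,-0.6],
    [0,0,0,0,0,-0.6],
    [0,0,0,0,0,-0.6],
    [0,0,0,0,0,-0.5],
    [0,0,0,0,0,0]
  ]
}}

```text
clock: 21.07
ee_pos: [498.8, -281.6, 160.2]
tcp_rot: [[0.292, 0.956, -0.001], [0.956, -0.292, 0.001], [0.001, -0.001, -1.0]]
ft_force: [0.7, 3.4, -4.3]
finger_gap: 0.46
finger_force: 22.7
```

Call:
{"op": "send_rows", "data": {
  "deltas": [
    [0,0,0,0,0,-0.6],
    [0,0,0,0,0,-0.6],
    [0,0,0,0,0,-0.6],
    [0,0,0,0,0,-0.6],
    [0,0,0,0,0,-0.6],
    [0,0,0,0,0,-0.5],
    [0,0,0,0,0,0]
  ]
}}

```text
clock: 21.65
ee_pos: [498.7, -281.6, 160.2]
tcp_rot: [[0.656, 0.755, -0.001], [0.755, -0.656, 0.001], [0.0, -0.002, -1.0]]
ft_force: [-0.6, 3.8, -4.0]
finger_gap: 0.457
finger_force: 22.7
```

Call:
{"op": "send_rows", "data": {
  "deltas": [
    [0,0,0,0,0,-0.6],
    [0,0,0,0,0,-0.6],
    [0,0,0,0,0,-0.6],
    [0,0,0,0,0,-0.6],
    [0,0,0,0,0,-0.6],
    [0,0,0,0,0,-0.45],
    [0,0,0,0,0,0],
    [0,0,0,0,0,0]
  ]
}}

```text
clock: 22.32
ee_pos: [498.6, -281.5, 160.3]
tcp_rot: [[0.904, 0.429, -0.001], [0.429, -0.904, 0.002], [-0.0, -0.002, -1.0]]
ft_force: [-0.2, 5.9, -3.1]
finger_gap: 0.457
finger_force: 22.8
```

Call:
{"op": "send_rows", "data": {
  "deltas": [
    [0,0,0,0,0,0],
    [0,0,0,0,0,0],
    [0,0,0,0,0,0],
    [0,0,0,0,0,0]
  ],
  "claw": 0.75
}}

```text
clock: 22.65
ee_pos: [499.0, -283.4, 161.1]
tcp_rot: [[0.906, 0.424, 0.001], [0.424, -0.906, -0.001], [0.0, 0.002, -1.0]]
ft_force: [-0.6, -0.3, 0.3]
finger_gap: 0.746
finger_force: 0.0
```

Call:
{"op": "send_rows", "data": {
  "deltas": [
    [0,0,0.3,0,0,0],
    [0,0,0.6,0,0,0],
    [0,0,0.8,0,0,0],
    [0,0,0.8,0,0,0],
    [0,0,0.3,0,0,0],
    [0,0,0,0,0,0],
    [0,0,0,0,0,0]
  ]
}}

```text
clock: 23.23
ee_pos: [499.0, -282.1, 244.6]
tcp_rot: [[0.905, 0.424, 0.001], [0.424, -0.905, 0.0], [0.001, 0.0, -1.0]]
ft_force: [0.4, 0.1, -0.3]
finger_gap: 0.753
finger_force: 0.0
```

```bash
python3 - <<'E'
from h import *
import cv2
m=camera_model("wrist");im=capture("wrist")[:,:,::-1]
s=bot.read_state();print(s["ee_pos"],s["q"].round(2),s["clock"])
c=proj(m,[[499,-280.5,182]])[0]
x=[0,0,-.185-np.pi/3];d=proj(m,[[499+30*np.cos(x[2]),-280.5+30*np.sin(x[2]),150]])[0];print(c,d)
x0,y0=max(int(c[0])-100,0),max(int(c[1])-75,0);print(x0,y0)
cv2.imwrite("pics/w4.png",cv2.resize(im[y0:y0+150,x0:x0+200],None,fx=4,fy=4,interpolation=cv2.INTER_CUBIC))
E
```

```text
[ 498.60823021 -281.7662149   243.75455451] [-0.31  0.47  1.02  1.83 -0.45  1.1  -0.26] 23.2833
[280.3408918  220.92173075] [318.89896713 212.13085278]
180 145
```

View pics/w4.png

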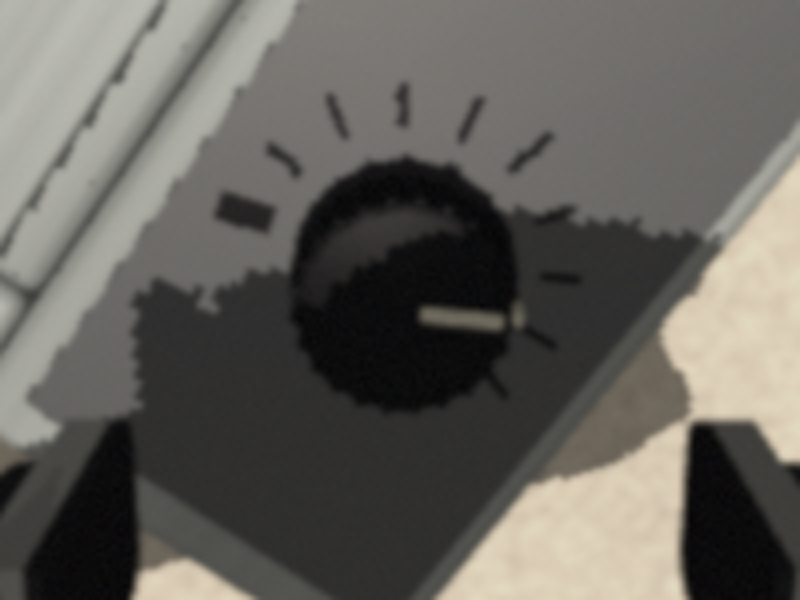

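Marks counted clockwise from the broad bar at (245,212): 1 (283,160), 2 (337,115), 3 (403,105), 4 (472,120), 5 (530,152), 6 (555,215), 7 (562,278). With parallax the white line at (420,315)-(505,322) points to mark 7, and it looks the same relative to the tool as before the 144° turn, so the knob is at stop 7. Now I'll close the fingers and press gently.

Call:
{"op": "send_rows", "data": {
  "deltas": [
    [0,0,-0.4,0,0,0],
    [0,0,-0.5,0,0,0],
    [0,0,-0.5,0,0,0],
    [0,0,-0.3,0,0,0],
    [0,0,0,0,0,0],
    [0,0,0,0,0,0],
    [0,0,0,0,0,0],
    [0,0,0,0,0,0]
  ],
  "claw": 0,
  "squeeze": 20
}}

```text
clock: 23.95
ee_pos: [499.2, -282.7, 194.0]
tcp_rot: [[0.906, 0.424, 0.001], [0.424, -0.906, -0.001], [0.001, 0.001, -1.0]]
ft_force: [-0.1, 0.2, 0.6]
finger_gap: -0.002
finger_force: 0.0
```

Call:
{"op": "send_rows", "data": {
  "deltas": [
    [0,0,-0.05,0,0,0],
    [0,0,-0.05,0,0,0],
    [0,0,-0.03,0,0,0],
    [0,0,0,0,0,0],
    [0,0,0,0,0,0]
  ]
}}

```text
clock: 24.37
ee_pos: [499.0, -282.2, 189.6]
tcp_rot: [[0.906, 0.424, 0.0], [0.424, -0.906, -0.0], [0.0, 0.0, -1.0]]
ft_force: [-0.5, -0.3, -0.3]
finger_gap: -0.0
finger_force: 0.0
```

Call:
{"op": "send_rows", "data": {
  "deltas": [
    [0,0.03,-0.07,0,0,0],
    [0,0,-0.07,0,0,0],
    [0,0,-0.04,0,0,0],
    [0,0,-0.04,0,0,0],
    [0,0,0,0,0,0],
    [0,0,0,0,0,0]
  ]
}}

```text
clock: 24.87
ee_pos: [498.9, -281.4, 182.9]
tcp_rot: [[0.906, 0.424, -0.0], [0.424, -0.906, -0.0], [-0.0, -0.0, -1.0]]
ft_force: [-0.9, -1.2, -0.9]
finger_gap: 0.001
finger_force: 0.0
```

Call:
{"op": "send_rows", "data": {
  "deltas": [
    [0,0,-0.02,0,0,0],
    [0,0,-0.02,0,0,0],
    [0,0,0,0,0,0],
    [0,0,0,0,0,0]
  ]
}}

```text
clock: 25.2
ee_pos: [499.1, -281.5, 182.1]
tcp_rot: [[0.906, 0.424, 0.0], [0.424, -0.906, 0.0], [0.0, 0.0, -1.0]]
ft_force: [-1.3, 0.1, 3.3]
finger_gap: 0.001
finger_force: 1.8
```

Contact at z = 182, as expected. Now pressing slowly.

Call:
{"op": "send_rows", "data": {
  "deltas": [
    [0,0,-0.02,0,0,0],
    [0,0,-0.02,0,0,0],
    [0,0,-0.02,0,0,0],
    [0,0,-0.02,0,0,0],
    [0,0,-0.02,0,0,0],
    [0,0,0,0,0,0],
    [0,0,0,0,0,0]
  ]
}}

```text
clock: 25.78
ee_pos: [499.0, -281.5, 179.1]
tcp_rot: [[0.906, 0.424, 0.0], [0.424, -0.906, -0.0], [0.0, 0.0, -1.0]]
ft_force: [-1.4, 1.3, 7.1]
finger_gap: -0.002
finger_force: 3.3
```

Call:
{"op": "send_rows", "data": {
  "deltas": [
    [0,0,-0.02,0,0,0],
    [0,0,-0.02,0,0,0],
    [0,0,0,0,0,0],
    [0,0,0,0,0,0]
  ]
}}

```text
clock: 26.12
ee_pos: [499.1, -281.5, 178.1]
tcp_rot: [[0.906, 0.424, 0.001], [0.424, -0.906, 0.0], [0.001, 0.0, -1.0]]
ft_force: [-1.6, 2.3, 7.4]
finger_gap: 0.001
finger_force: 3.8
```

Call:
{"op": "send_rows", "data": {
  "deltas": [
    [0,0,-0.02,0,0,0],
    [0,0,-0.01,0,0,0],
    [0,0,0,0,0,0],
    [0,0,0,0,0,0]
  ]
}}

```text
clock: 26.45
ee_pos: [499.1, -281.5, 177.5]
tcp_rot: [[0.906, 0.424, 0.001], [0.424, -0.906, 0.0], [0.001, -0.0, -1.0]]
ft_force: [-2.8, 1.6, 10.1]
finger_gap: -0.0
finger_force: 5.2
```

Fully in: 4.6 mm of travel, and 10 N shows it is at the stop. Let it spring back and retreat.

Call:
{"op": "send_rows", "data": {
  "deltas": [
    [0,0,0.05,0,0,0],
    [0,0,0.05,0,0,0],
    [0,0,0.05,0,0,0],
    [0,0,0.1,0,0,0],
    [0,0,0.4,0,0,0],
    [0,0,0.8,0,0,0],
    [0,0,0.9,0,0,0],
    [0,0,0.9,0,0,0]
  ]
}}

```text
clock: 27.12
ee_pos: [498.5, -281.4, 275.4]
tcp_rot: [[0.906, 0.424, -0.001], [0.424, -0.906, -0.0], [-0.001, -0.0, -1.0]]
ft_force: [0.7, 0.2, 0.7]
finger_gap: 0.002
finger_force: 0.0
```

Call:
{"op": "send_rows", "data": {
  "deltas": [
    [-0.3,0.3,0.6,0,0,0],
    [-0.3,0.3,0.6,0,0,0],
    [0,0,0.5,0,0,0],
    [0,0,0,0,0,0],
    [0,0,0,0,0,0],
    [0,0,0,0,0,0]
  ]
}}

```text
clock: 27.62
ee_pos: [480.8, -263.0, 324.5]
tcp_rot: [[0.906, 0.424, -0.001], [0.424, -0.906, 0.0], [-0.001, -0.001, -1.0]]
ft_force: [0.2, -0.0, -0.6]
finger_gap: 0.0
finger_force: 0.0
```

```bash
python3 - <<'E'
from h import *
import cv2
m=camera_model("wrist");cv2.imwrite("pics/w5.png",cv2.resize(capture("wrist")[:,:,::-1],(784,588)))
print(bot.read_state()["clock"])
E
```

```text
27.6667
```

View pics/w5.png

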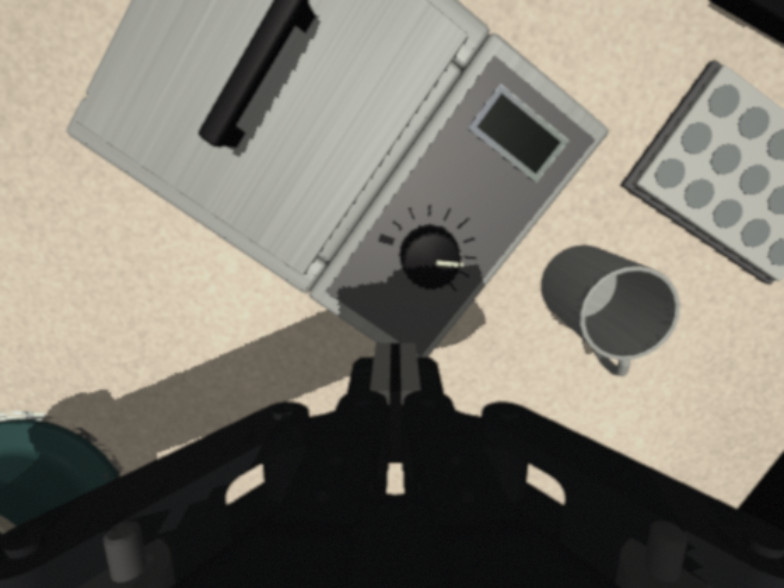

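The lid lies square and flush on the pan. The knob at (431,257) is back out, its line at (448,264) still on the seventh mark, and the robot is clear. Handing in.

```bash
python3 -c "
from bench import bot
print(bot.hand_in())"
```

```text
the job is handed in; nothing more can be done
None
```

The lid is fully seated on its pan, the knob was turned from stop 1 to the seventh line, pushed fully in once (peak about 10 N) and sprang back, and the job was handed in at about 28 s with the robot clear; the pinch on the knob ran at about 23 N, above the suggested 15 to 20 N but under 25 N.

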